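Tip the steel ball samples from the scoop into the round dish

TASK

Two polished steel ball samples lie in the small aluminium scoop. Pick the scoop up by its upright black handle, bring its lip down close over the white round dish (within about 3 cm of the rim) and only then tip it, so that both balls roll into the round dish and cannot bounce out. Do not touch the balls with the gripper, and stand the empty scoop upright on the table again.

Things in the scene. Friction and masses are not known exactly. Their poses are not given: they have to be found in the camera images.
- scoop_grip (a point): On the loose aluminium scoop (0.2 kg): centre of its upright black handle fin, 14 mm thick along y, 36 mm long along x, top 24 mm above this point; underside 62 mm below. Axes: x from lip to handle, y across, z up. The 62 mm wide trough lies ahead (-x): level floor, then a 25 degree ramp up to the lip. Level it keeps the balls; tipped lip-down 45 to 50 degrees about y it empties in 1 s.
- scoop_lip (a point): Middle of the scoop's open pouring lip, upper edge: 112 mm ahead (-x) of scoop_grip, 44 mm below it and 18 mm above the scoop's underside; 62 mm wide between side walls that stand 10 mm higher. Same axes as scoop_grip.
- dish_mouth (a point): Centre of the mouth of the loose white round dish, at rim height, 26 mm above the table; 128 mm outer and 120 mm inner diameter at the rim, inner floor 22 mm below the rim, 0.45 kg. z up. A white square dish of the same height also stands on the table and is not the target.
- ball_a_center (a point): Centre of one polished steel ball, diameter 22 mm, 44 g, lying loose in the scoop at the start.
- ball_b_center (a point): Centre of the other steel ball, the same.

How it is judged:
On the way:
1. the scoop's lip is brought down over the round dish, within 50 mm of rim height, with both balls still in the scoop and the scoop tipped less than 25 degrees (horizontal distance between scoop_lip and dish_mouth below 0.06 m and z of scoop_lip in the frame of dish_mouth below 0.05 m and angle between scoop_grip's own z axis and vertical below 0.436 rad and distance between each of ball_a_center, ball_b_center and scoop_grip below 0.12 m), for 0.05 s.
At the end, for the whole second after the job is handed in: Both balls lie inside the round dish (centres within 55 mm of its axis and below its rim), the dish stands on the table, and the scoop stands upright on the table (within 7 degrees, no more than 12 mm above the table top) (horizontal distance between each of ball_a_center, ball_b_center and dish_mouth below 0.055 m and z of each of ball_a_center, ball_b_center in the frame of dish_mouth below 0 m and height (world z) of dish_mouth below 0.036 m and angle between each of dish_mouth, scoop_grip's own z axis and vertical below 0.12 rad and height (world z) of scoop_grip below 0.074 m); the robot touches nothing.
It fails at once if the scoop is tipped more than 25 degrees with a ball in it while its lip is more than 50 mm above the round dish's rim (angle between scoop_grip's own z axis and vertical above 0.436 rad and z of scoop_lip in the frame of dish_mouth above 0.05 m and distance between any of ball_a_center, ball_b_center and scoop_grip below 0.12 m).
It fails at once if the gripper touches a ball (contact force between the fingers and ball_a above 0.3 N or contact force between the fingers and ball_b above 0.3 N).
It also fails if it takes over 56 s, if anything falls off the work surface, if the arm or the gripper's body presses on something with over 40 N, if the wrist force passes 120 N, or if a joint passes its speed limit or range.

ROBOT

A 6-joint arm with a two-finger parallel gripper is mounted at the origin on the work surface; the furniture and walls round the work are solid. World frame = base frame: x ahead of the robot, y to its left, z up, the work surface at z = 0. Lengths are in m, angles in rad, forces in N, time in s.
With the tool pointing down it reaches from about 0.375 to 0.75 m from the base axis. Payload 9 kg.
Tool frame: the origin (TCP) lies on the centre line of the jaws, within the pads' length; the fingertips stand 19 mm ahead of it and the grasp point (between the pads) is the TCP; z points along the fingers, y is the line along which they close (so a half turn about z gives the same grasp; the last joint's range is limited). The gripper opens to 85 mm and grips with 20 to 120 N. Pads are 22 mm wide; open, the fingers measure 114 mm over their backs; the gripper's body (76 mm by 85 mm) begins 54 mm behind the grasp point. The pads swing forward as they close: fully open they stand 13 mm farther back than shut.
Start: joints at [-1.491, 0.104, 0.097, 1.564, 0, 1.353], TCP at [0.176, -0.574, 0.25] pointing down, gripper open.
Joint ranges: [-2.99, 2.99], [-0.84, 1.86], [-1.1, 1.16], [-1.84, 2.11], [-1.51, 1.56], [-3.14, 3.14]. Speed limits (rad/s): [2.22, 2.22, 2.57, 3.14, 3.14, 3.14].

INTERFACE

Orientations are given as a rotation vector (axis times angle).
In Python, from plant import * gives the robot as it stands.
- The arm moves only by the tool arm_command, never from a script. Its argument "plan" is a list of rows, each an object with "twist": the turn, a rotation vector about the world's x, y, z in degrees, a list of three; "dp": the shift along the world's x, y, z in mm, a list of three; "grip": the closure, from 0 (fully open) to 1 (shut). In form: [{"twist": [wx, wy, wz], "dp": [x, y, z], "grip": grip}, ...]. A call has exactly 5 rows; each row is the pose to reach, as a shift and turn from the pose commanded when the call began; what a row does not reach only later rows make up. A row lasts 1/8 s, in which the tool goes at most 62.5 mm and 10.7 degrees, less where a joint would pass 70% of its speed; a pose out of reach is approached as far as the arm can. A call with a gripper value outside its range is refused whole. The fingers move at their own pace and stop on an object; "newtons" is the grip in N (left out, the last holds). Time passes only in rows, so rows that repeat a pose let the fingers close, or fill a call up. It gives the time, the measured TCP pose, the force, the opening and the grip force at its end, in the units of the state.
- observe(): the state, without advancing time (a new reading comes with each control period).
- snapshot(name): name is "scene" or "top" or "wrist"; returns a dict with "img" (420x560x3 uint8, red, green, blue), "depth" (420x560 float32, m along the optical axis (not along the pixel's ray), 0 where there is no reading), "camera_matrix" (3x3 intrinsics, pixels), "rvec" (rotation vector, rad) and "tvec" (3), from world to camera coordinates, as OpenCV has them. Camera axes: x right, y down, z forward; pixel columns grow to the right and rows downward; lengths in m; the calibration is good to about 2 mm. The wrist camera is an equidistant fisheye: a pixel r from the principal point sees the ray r / f radians off the axis. A picture is of the moment at which its call begins.
- finish_job(): hands the job in; it is judged then, once.
The state is a dict: "t": time; "qpos": joint angles; "qd": joint speeds; "tau": joint torques, N m; "ee_pos": TCP position; "eef_rot": TCP orientation; "contact_force": force on the tool from outside, world axes, zero at the start; "ft_torque": the same for the moment, N m; "width": opening from 0.0 (shut) to 1.0 (fully open); "grip_force": force on a finger pad.
Only numpy, scipy, OpenCV 4.12 (cv2) and the standard library are available. Lean on these libraries where they do the work, as an engineer would, in place of code of your own. Each camera call takes 0.05 s, during which the arm holds its last target. There are 200 camera calls.

## Working session

There is one attempt and no reset: what is moved stays moved. The work goes in short steps, Python scripts to look and compute and a tool call to move; the robot and the scene stay as the last step left them, time stands still between calls to the robot, and variables do not carry over. Pictures are saved under pics/ and viewed, at most 10 in all, crops included, and the job is handed in when it is done.

Besides the shell and the picture viewer there is one more tool, called after "Emit:" as name(argument=value, ...), one argument or row to a line, values as JSON. arm_command: Moves the arm, as the interface text tells. Its arguments: {"type":"object","properties":{"plan":{"type":"array"},"newtons":{"type":"number"}},"required":["plan"]}

```bash
mkdir -p pics; ls; cat > h.py <<'E'
import numpy as np, cv2
from plant import *
def snap(n):
    s=snapshot(n); s['R']=cv2.Rodrigues(np.array(s['rvec'],float))[0]; s['t']=np.array(s['tvec'],float).ravel(); s['K']=np.array(s['camera_matrix']); return s
def save(s,f): cv2.imwrite('pics/'+f,cv2.cvtColor(s['img'],cv2.COLOR_RGB2BGR))
def cloud(s):
    d=s['depth']; v,u=np.mgrid[:d.shape[0],:d.shape[1]]; K=s['K']
    p=np.stack([(u-K[0,2])/K[0,0]*d,(v-K[1,2])/K[1,1]*d,d],-1)
    return (p-s['t'])@s['R']
def ray(s,u,v,z):
    K=s['K']; r=s['R'].T@np.array([(u-K[0,2])/K[0,0],(v-K[1,2])/K[1,1],1]); c=-s['R'].T@s['t']
    return c+r*(z-c[2])/r[2]
E
python3 - <<'E'
from h import *
o=observe(); print(o['ee_pos'],o['eef_rot'],o['t'])
a=snap('top'); b=snap('scene'); save(a,'top.png'); save(b,'scene.png')
for s in (a,b): print(-s['R'].T@s['t'], s['K'][0,0])
E
```

```text
pics
[ 0.17602211 -0.57326916  0.24949346] [-3.10547659e+00 -4.65757868e-01 -1.56943992e-04] 0.0
[ 0.42970226 -0.00694174  0.93345728] 383.2898872280863
[-0.01766798  0.84443311  0.61394678] 526.2694429111581
```

View pics/top.png

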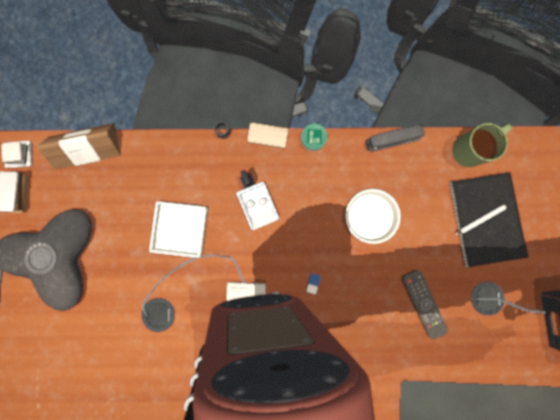

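View pics/scene.png

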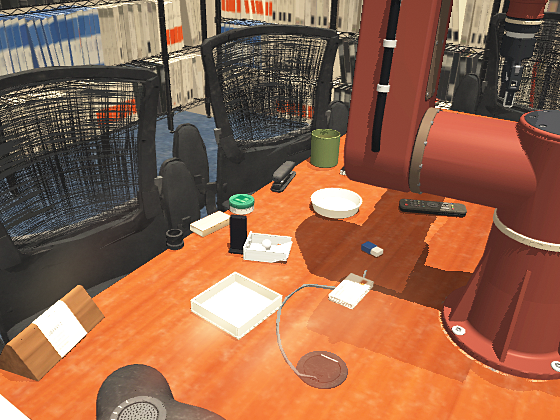

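The top view shows the scoop's trough at about (257,205), with its handle at (247,179) and the balls at (250,203) and (263,201). The round dish is at (373,216) and the square dish at (178,229). In the scene view the handle is at (238,235), the trough at (267,248) and the round dish at (336,203).

```bash
python3 - <<'E'
from h import *
a=snap('top'); b=snap('scene')
big=cv2.resize(a['img'][160:240,215:295],None,fx=6,fy=6,interpolation=cv2.INTER_CUBIC); big2=cv2.resize(b['img'][200:275,220:300],None,fx=6,fy=6,interpolation=cv2.INTER_CUBIC)[:480]
h=min(len(big),len(big2)); cv2.imwrite('pics/crop.png',cv2.cvtColor(np.hstack([big[:h],big2[:h]])[:, :800] if 0 else cv2.resize(np.hstack([big[:h],big2[:h]]),(800,375)),cv2.COLOR_RGB2BGR))
for n,s,(x0,x1,y0,y1) in (('top',a,(232,285,162,235)),('scene',b,(220,300,205,275))):
    P=cloud(s); g=s['img'].max(-1).astype(int); m=np.zeros(g.shape,bool); m[y0:y1,x0:x1]=1
    Z=P[...,2]; dk=m&(g<60)&(Z>.03)&(Z<.12)
    q=P[dk]; print(n,'handle n',len(q),q.min(0),q.max(0)); t=q[q[:,2]>q[:,2].max()-.008]; print(' top',len(t),t.mean(0),t.min(0),t.max(0))
    if n=='top' and len(t)>5:print(cv2.minAreaRect((t[:,:2]*1000).astype(np.float32)))
    w=m&(g>110)&(np.ptp(s['img'].astype(int),axis=-1)<40)&(Z>.008)&(Z<.06); q=P[w]; print(' trough',len(q),q.mean(0),q.min(0),q.max(0))
    print(cv2.minAreaRect((q[:,:2]*1000).astype(np.float32)), cv2.boxPoints(cv2.minAreaRect((q[:,:2]*1000).astype(np.float32))))
for n,s,(x0,x1,y0,y1) in (('top',a,(335,410,180,250)),('scene',b,(300,372,180,225))):
    P=cloud(s);Z=P[...,2]; m=np.zeros(Z.shape,bool); m[y0:y1,x0:x1]=1
    q=P[m&(Z>.021)&(Z<.035)&(s['img'].min(-1)>90)]; print(n,'dish',len(q),q.min(0),q.max(0),(q.min(0)+q.max(0))/2, cv2.minEnclosingCircle((q[:,:2]*1000).astype(np.float32)))
E
```

```text
top handle n 17 [0.53868643 0.04745122 0.05094272] [0.56082369 0.05444068 0.08625262]
 top 13 [0.54689372 0.05110836 0.0831283 ] [0.53868643 0.04774153 0.07886642] [0.56082369 0.05444068 0.08625262]
((549.724853515625, 51.01066589355469), (6.657927989959717, 22.138763427734375), 89.47623443603516)
 trough 572 [0.48974914 0.03317121 0.0201976 ] [ 0.44127778 -0.01223353  0.00810933] [0.54967005 0.0817962  0.05737252]
((497.3389587402344, 35.426300048828125), (97.69135284423828, 68.02535247802734), 22.057348251342773) [[439.29547   48.606308]
 [464.8413   -14.440168]
 [555.38245   22.246292]
 [529.8366    85.29277 ]]
scene handle n 389 [0.53682989 0.05195801 0.03001659] [0.57182177 0.07437438 0.08769734]
 top 56 [0.5538007  0.06292722 0.08377123] [0.53848985 0.05198183 0.07973576] [0.56904329 0.0723563  0.08769734]
 trough 1076 [0.51317667 0.03112207 0.01918645] [ 0.44049215 -0.11339387  0.00800656] [0.67968219 0.17272661 0.03339203]
((544.1498413085938, 10.661758422851562), (143.90444946289062, 312.98297119140625), 42.67991638183594) [[ 385.1681    76.93027]
 [ 597.3399  -153.15987]
 [ 703.1316   -55.60675]
 [ 490.95978  174.48338]]
top dish 363 [ 0.40775133 -0.30193033  0.02102585] [ 0.53176544 -0.17546053  0.03219771] [ 0.46975839 -0.23869543  0.02661178] ((469.431640625, -238.53895568847656), 63.635807037353516)
scene dish 262 [ 0.40540822 -0.29911051  0.021022  ] [ 0.53438296 -0.17105326  0.02852544] [ 0.46989559 -0.23508189  0.02477372] ((471.7110900878906, -236.9520721435547), 66.37275695800781)
```

View pics/crop.png

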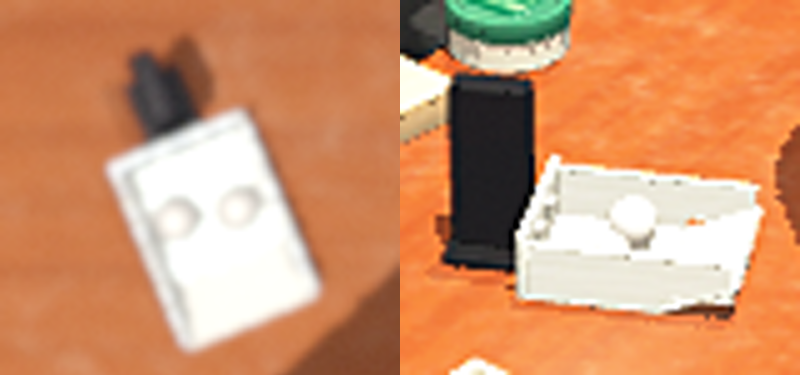

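The two views agree:
- **Scoop:** yaw is about 22°, the grip point is about (0.555, 0.060, 0.062) and the lip about (0.452, 0.017).
- **Dish:** the centre is about (0.470, -0.237), rim z about 0.026, and the measured diameter of about 127 mm matches the text.

I'll turn the tool +185° on the way over so that joint 6 ends near zero.

Emit:
arm_command(
  plan=[
    {"twist":[0,0,9],"dp":[19,32,0],"grip":0},
    {"twist":[0,0,18],"dp":[38,63,0],"grip":0},
    {"twist":[0,0,28],"dp":[57,95,0],"grip":0},
    {"twist":[0,0,37],"dp":[76,126,0],"grip":0},
    {"twist":[0,0,46],"dp":[95,158,0],"grip":0},
  ],
)

```text
t: 0.82
ee_pos: [0.2715, -0.4145, 0.2502]
eef_rot: [2.674, 1.65, 0.0]
contact_force: [0.5, -0.2, 0.0]
width: 1.003
grip_force: 0.0
```

Emit:
arm_command(
  plan=[
    {"twist":[0,0,9],"dp":[19,32,0],"grip":0},
    {"twist":[0,0,18],"dp":[38,63,0],"grip":0},
    {"twist":[0,0,28],"dp":[57,95,0],"grip":0},
    {"twist":[0,0,37],"dp":[76,126,0],"grip":0},
    {"twist":[0,0,46],"dp":[95,158,0],"grip":0},
  ],
)

```text
t: 1.45
ee_pos: [0.3665, -0.2565, 0.2503]
eef_rot: [1.816, 2.563, 0.0]
contact_force: [0.8, 0.3, 0.5]
width: 1.002
grip_force: 0.0
```

Emit:
arm_command(
  plan=[
    {"twist":[0,0,9],"dp":[19,32,0],"grip":0},
    {"twist":[0,0,18],"dp":[38,63,0],"grip":0},
    {"twist":[0,0,28],"dp":[57,95,0],"grip":0},
    {"twist":[0,0,37],"dp":[76,126,0],"grip":0},
    {"twist":[0,0,46],"dp":[95,158,0],"grip":0},
  ],
)

```text
t: 2.08
ee_pos: [0.4615, -0.0985, 0.2503]
eef_rot: [0.67, 3.069, 0.0]
contact_force: [0.7, -0.8, -1.1]
width: 1.001
grip_force: 0.0
```

Emit:
arm_command(
  plan=[
    {"twist":[0,0,9],"dp":[19,32,0],"grip":0},
    {"twist":[0,0,18],"dp":[38,63,0],"grip":0},
    {"twist":[0,0,28],"dp":[57,95,-10],"grip":0},
    {"twist":[0,0,37],"dp":[76,126,-20],"grip":0},
    {"twist":[0,0,46],"dp":[95,158,-30],"grip":0},
  ],
)

```text
t: 2.7
ee_pos: [0.5566, 0.0595, 0.2199]
eef_rot: [-0.582, 3.087, 0.0]
contact_force: [0.3, -0.9, 0.7]
width: 0.997
grip_force: 0.0
```

```bash
cat >> h.py <<'E'
def wray(s,u,v,z):
    K=s['K']; x=(u-K[0,2])/K[0,0]; y=(v-K[1,2])/K[1,1]; r=np.hypot(x,y); k=np.sin(r)/max(r,1e-9)
    d=s['R'].T@np.array([x*k,y*k,np.cos(r)]); c=-s['R'].T@s['t']; return c+d*(z-c[2])/d[2]
def wpix(s,p):
    q=s['R']@np.array(p)+s['t']; n=np.hypot(q[0],q[1]); r=np.arctan2(n,q[2]); K=s['K']
    return K[0,2]+K[0,0]*r*q[0]/n, K[1,2]+K[1,1]*r*q[1]/n
def wcloud(s):
    d=s['depth']; v,u=np.mgrid[:d.shape[0],:d.shape[1]]; K=s['K']; x=(u-K[0,2])/K[0,0]; y=(v-K[1,2])/K[1,1]; r=np.maximum(np.hypot(x,y),1e-9)
    k=np.tan(np.minimum(r,1.5))/r*d; return (np.stack([x*k,y*k,d],-1)-s['t'])@s['R']
E
python3 - <<'E'
from h import *
o=observe(); print(o['qpos'])
s=snap('wrist'); im=s['img'].copy()
print(-s['R'].T@s['t'])
P=wcloud(s); Z=P[...,2]; g=s['img'].max(-1)
near=np.hypot(P[...,0]-.555,P[...,1]-.06)<.05
q=P[near&(Z>.075)&(Z<.1)&(g<80)]; print('fin top',len(q),q.mean(0),q.min(0),q.max(0),cv2.minAreaRect((q[:,:2]*1000).astype(np.float32)))
for p in ((.555,.06,.086),(.452,.017,.018)):
    u,v=wpix(s,p); cv2.circle(im,(int(u),int(v)),3,(255,0,0),-1); print(u,v)
s['img']=im; save(s,'w1.png')
E
```

```text
[-1.27171072e-01 -2.30561675e-02 -8.81320925e-02  1.50572701e+00
  2.42915377e-05 -4.99998660e-01]
[0.49219439 0.03479947 0.34468711]
fin top 692 [0.55493455 0.05899246 0.08602658] [0.53873442 0.04814331 0.07533423] [0.5737074  0.07043356 0.08918378] ((556.4862060546875, 59.70689392089844), (35.82331848144531, 13.33471393585205), 21.162080764770508)
277.93953520588775 201.7290424241158
275.2843491011408 75.0719545494949
```

View pics/w1.png

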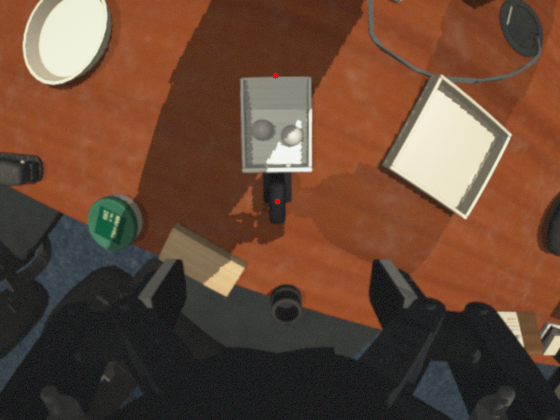

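The wrist view shows the fin top at (278,202), the lip middle at (275,76) and the dish at (68,38). The fin measures 35.8 × 13.3 mm, centred at (0.5565, 0.0597) with its top at z 0.086. It's square to the jaws and right under the TCP, so I'm going down.

Emit:
arm_command(
  plan=[
    {"twist":[0,0,0],"dp":[0,0,-40],"grip":0},
    {"twist":[0,0,0],"dp":[0,0,-80],"grip":0},
    {"twist":[0,0,0],"dp":[0,0,-120],"grip":0},
    {"twist":[0,0,0],"dp":[0,0,-145],"grip":0},
    {"twist":[0,0,0],"dp":[0,0,-160],"grip":0},
  ],
)

```text
t: 3.38
ee_pos: [0.5552, 0.0585, 0.0588]
eef_rot: [0.574, -3.087, -0.001]
contact_force: [-1.0, -0.2, 1.0]
width: 0.998
grip_force: 0.0
```

Emit:
arm_command(
  plan=[
    {"twist":[0,0,0],"dp":[0,0,0],"grip":0.4},
    {"twist":[0,0,0],"dp":[0,0,0],"grip":0.6},
    {"twist":[0,0,0],"dp":[0,0,0],"grip":0.8},
    {"twist":[0,0,0],"dp":[0,0,0],"grip":1},
    {"twist":[0,0,0],"dp":[0,0,0],"grip":1},
  ],
  newtons=60,
)

```text
t: 4.0
ee_pos: [0.5567, 0.0583, 0.0612]
eef_rot: [-0.574, 3.087, -0.001]
contact_force: [-0.3, 0.4, 5.6]
width: 0.153
grip_force: 59.3
```

Emit:
arm_command(
  plan=[
    {"twist":[0,0,0],"dp":[0,0,0],"grip":1},
    {"twist":[0,0,0],"dp":[0,0,0],"grip":1},
    {"twist":[0,0,0],"dp":[0,0,4],"grip":1},
    {"twist":[0,0,0],"dp":[0,0,10],"grip":1},
    {"twist":[0,0,0],"dp":[0,0,20],"grip":1},
  ],
)

```text
t: 4.62
ee_pos: [0.5556, 0.0584, 0.0803]
eef_rot: [0.574, -3.088, -0.001]
contact_force: [-0.9, 0.5, -4.1]
width: 0.154
grip_force: 58.5
```

```bash
python3 - <<'E'
from h import *
o=observe(); print(o['ee_pos'],o['eef_rot'],o['width'],o['grip_force'],o['contact_force'])
s=snap('wrist'); save(s,'w2.png')
E
```

```text
[0.55555828 0.05843838 0.0802903 ] [ 5.73952551e-01 -3.08753513e+00 -7.24813897e-04] 0.15396013768538147 58.491981625556946 [-0.92845064  0.45261437 -4.11193667]
```

View pics/w2.png

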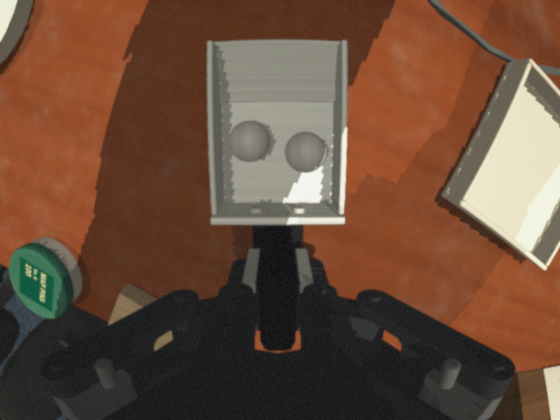

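The fin is held and the scoop hangs level with both balls in it, at (250,140) and (305,152). Next I carry it gently to the dish and turn it -48° so it lies radially.

Emit:
arm_command(
  plan=[
    {"twist":[0,0,0],"dp":[0,0,20],"grip":1},
    {"twist":[0,0,0],"dp":[0,-5,40],"grip":1},
    {"twist":[0,0,-2],"dp":[1,-20,60],"grip":1},
    {"twist":[0,0,-5],"dp":[3,-40,70],"grip":1},
    {"twist":[0,0,-8],"dp":[5,-64,70],"grip":1},
  ],
)

```text
t: 5.3
ee_pos: [0.5618, -0.0075, 0.1518]
eef_rot: [-0.351, 3.12, -0.001]
contact_force: [0.3, 1.2, -3.4]
width: 0.155
grip_force: 58.8
```

Emit:
arm_command(
  plan=[
    {"twist":[0,0,-4],"dp":[3,-26,0],"grip":1},
    {"twist":[0,0,-8],"dp":[6,-52,0],"grip":1},
    {"twist":[0,0,-12],"dp":[8,-78,0],"grip":1},
    {"twist":[0,0,-16],"dp":[10,-104,0],"grip":1},
    {"twist":[0,0,-20],"dp":[13,-130,0],"grip":1},
  ],
)

```text
t: 5.92
ee_pos: [0.5737, -0.138, 0.1504]
eef_rot: [-0.199, -3.135, 0.0]
contact_force: [-0.4, 1.0, -2.2]
width: 0.156
grip_force: 58.8
```

Emit:
arm_command(
  plan=[
    {"twist":[0,0,-4],"dp":[3,-26,0],"grip":1},
    {"twist":[0,0,-8],"dp":[6,-52,0],"grip":1},
    {"twist":[0,0,-12],"dp":[9,-78,0],"grip":1},
    {"twist":[0,0,-16],"dp":[12,-100,0],"grip":1},
    {"twist":[0,0,-20],"dp":[14,-120,0],"grip":1},
  ],
)

```text
t: 6.55
ee_pos: [0.588, -0.2575, 0.1502]
eef_rot: [-0.739, -3.053, -0.0]
contact_force: [0.2, -0.4, -3.6]
width: 0.153
grip_force: 58.8
```

Emit:
arm_command(
  plan=[
    {"twist":[0,0,0],"dp":[1,-15,0],"grip":1},
    {"twist":[0,0,0],"dp":[2,-27,0],"grip":1},
    {"twist":[0,0,0],"dp":[2,-36,0],"grip":1},
    {"twist":[0,0,0],"dp":[2,-42,0],"grip":1},
    {"twist":[0,0,0],"dp":[2,-42,0],"grip":1},
  ],
)

```text
t: 7.18
ee_pos: [0.59, -0.2977, 0.1503]
eef_rot: [0.732, 3.055, 0.0]
contact_force: [-0.1, 0.8, -3.1]
width: 0.153
grip_force: 58.7
```

```bash
python3 - <<'E'
from h import *
o=observe(); print(o['ee_pos'],o['eef_rot'],o['qpos'],o['width'])
s=snap('wrist'); P=wcloud(s); Z=P[...,2]
near=np.hypot(P[...,0]-.47,P[...,1]+.237)<.085
q=P[near&(Z>.018)&(Z<.036)&(s['img'].min(-1)>90)]; print('dish',len(q),cv2.minEnclosingCircle((q[:,:2]*1000).astype(np.float32)))
im=s['img'].copy()
p=np.array(o['ee_pos']); e=np.array([.891,-.454,0]); L=p-.112*e-[0,0,.044]; print('lip est',L)
for c,r in (((.470,-.237,.026),None),(L,None)):
    u,v=wpix(s,c); print(u,v); cv2.circle(im,(int(u),int(v)),3,(255,0,0),-1)
s['img']=im; save(s,'w3.png')
E
```

```text
[ 0.59004935 -0.29773919  0.15034316] [7.31722150e-01 3.05514860e+00 2.63465542e-04] [-6.64766633e-01  2.93773548e-01  1.28633147e-01  1.40568905e+00
  1.69324978e-04 -1.94613614e-01] 0.1533110103483376
dish 1586 ((469.4952087402344, -237.60939025878906), 63.98939895629883)
lip est [ 0.49025735 -0.24689119  0.10634316]
276.13325460960397 35.39464324131501
276.2007668535459 38.21426882809902
```

View pics/w3.png

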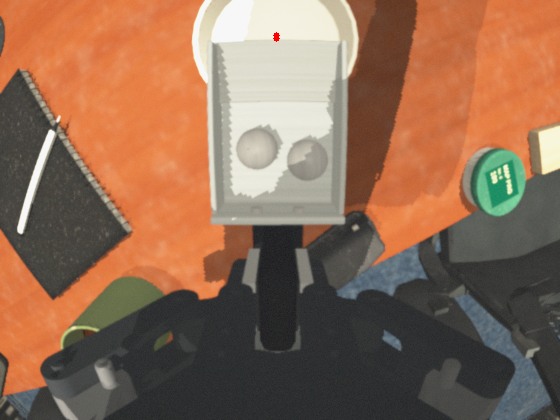

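The lip at (276,40) is over the near half of the dish, whose centre is at (276,36), and both balls lie at (257,148) and (307,159). Before lowering I want the height of the stapler next to the handle, at (345,250).

```bash
python3 - <<'E'
from h import *
s=snap('wrist'); P=wcloud(s); g=s['img'].max(-1)
m=np.zeros(g.shape,bool); m[205:285,312:385]=1
q=P[m&(g<110)&(P[...,2]>.008)&(P[...,2]<.09)]
print(len(q),q.min(0),q.max(0)); e=np.array([.891,-.454]);f=np.array([.454,.891]);d=q[:,:2]-[.590,-.298]
print('along',(d@e).min(),(d@e).max(),'across',(d@f).min(),(d@f).max())
for lo in (.01,.03,.045,.06): k=q[:,2]>lo; print(lo,k.sum(),(d[k]@e).min() if k.any() else 0,(d[k]@f).min() if k.any() else 0)
E
```

```text
2281 [ 0.63041369 -0.29195823  0.00800001] [ 0.66982045 -0.23216416  0.04990159]
along 0.010135944042911398 0.059718634589463054 across 0.03219664093846878 0.08564022064703851
0.01 2203 0.011096251291282012 0.03219664093846878
0.03 1951 0.012183042831813339 0.03219664093846878
0.045 1452 0.013559109826713912 0.037193043782682
0.06 0 0 0
```

The stapler is 50 mm tall and at least 32 mm off to the side, so it's clear. I'll lower the lip to about 34 mm above the rim, pause, then tip to 20° about the lip so the balls settle at the foot of the ramp.

Emit:
arm_command(
  plan=[
    {"twist":[0,0,0],"dp":[0,0,-10],"grip":1},
    {"twist":[0,0,0],"dp":[0,0,-22],"grip":1},
    {"twist":[0,0,0],"dp":[0,0,-34],"grip":1},
    {"twist":[0,0,0],"dp":[0,0,-42],"grip":1},
    {"twist":[0,0,0],"dp":[0,0,-46],"grip":1},
  ],
)

```text
t: 7.9
ee_pos: [0.5898, -0.2974, 0.1035]
eef_rot: [-0.732, -3.054, -0.001]
contact_force: [-1.0, 0.7, -2.9]
width: 0.159
grip_force: 58.8
```

Emit:
arm_command(
  plan=[
    {"twist":[0,0,0],"dp":[0,0,0],"grip":1},
    {"twist":[0,0,0],"dp":[0,0,0],"grip":1},
    {"twist":[0,0,0],"dp":[0,0,0],"grip":1},
    {"twist":[0,0,0],"dp":[0,0,0],"grip":1},
    {"twist":[0,0,0],"dp":[0,0,0],"grip":1},
  ],
)

```text
t: 8.52
ee_pos: [0.5901, -0.2977, 0.1045]
eef_rot: [0.732, 3.055, 0.0]
contact_force: [-0.5, -0.3, -3.3]
width: 0.155
grip_force: 58.8
```

Emit:
arm_command(
  plan=[
    {"twist":[-1.8,-3.6,0],"dp":[-3,1.5,8],"grip":1},
    {"twist":[-3.6,-7.1,0],"dp":[-6,3,15],"grip":1},
    {"twist":[-5.4,-10.7,0],"dp":[-10,5,22],"grip":1},
    {"twist":[-7.3,-14.3,0],"dp":[-15,7.5,29],"grip":1},
    {"twist":[-9.1,-17.8,0],"dp":[-19,10,35],"grip":1},
  ],
)

```text
t: 9.15
ee_pos: [0.5708, -0.2875, 0.1397]
eef_rot: [0.652, 2.721, -0.117]
contact_force: [-0.8, 0.4, -3.1]
width: 0.154
grip_force: 59.0
```

Emit:
arm_command(
  plan=[
    {"twist":[0,0,0],"dp":[0,0,0],"grip":1},
    {"twist":[0,0,0],"dp":[0,0,0],"grip":1},
    {"twist":[0,0,0],"dp":[0,0,0],"grip":1},
    {"twist":[0,0,0],"dp":[0,0,0],"grip":1},
    {"twist":[0,0,0],"dp":[0,0,0],"grip":1},
  ],
)

```text
t: 9.78
ee_pos: [0.5712, -0.2877, 0.1391]
eef_rot: [0.652, 2.724, -0.116]
contact_force: [0.4, 0.5, -3.5]
width: 0.153
grip_force: 59.0
```

```bash
python3 - <<'E'
from h import *
o=observe(); print(o['ee_pos'],o['eef_rot'],o['qpos'],o['width'],o['contact_force'])
R=cv2.Rodrigues(np.array(o['eef_rot']))[0]; print('tilt',np.degrees(np.arccos(-R[2,2])), R)
# tool->scoop: scoop z=-tool z; scoop y = tool y(up to sign); scoop x = y x z
z=-R[:,2]; y=R[:,1]*(1 if R[1,1]>0 else -1); x=np.cross(y,z); print('lip',np.array(o['ee_pos'])-.112*x-.044*z)
s=snap('wrist'); save(s,'w4.png')
E
```

```text
[ 0.57115137 -0.28768818  0.1390993 ] [ 0.65231341  2.72371237 -0.11567961] [-0.70686188 -0.19201788 -0.43830707  0.98504012  0.0794911  -0.22309812] 0.1533827836864195 [ 0.37953249  0.45175126 -3.49767196]
tilt 19.956045676318187 [[-8.38029293e-01  4.53107605e-01  3.03974344e-01]
 [ 4.25702025e-01  8.91455591e-01 -1.55192508e-01]
 [-3.41298534e-01 -6.53374236e-04 -9.39954724e-01]]
lip [ 0.49066696 -0.24683802  0.05951585]
```

View pics/w4.png

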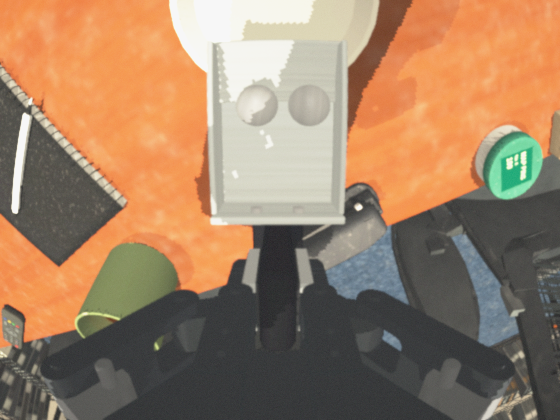

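At 20° both balls wait at the ramp foot, at (257,103) and (308,104), with the lip over the dish. I'll tip on slowly.

Emit:
arm_command(
  plan=[
    {"twist":[-0.9,-1.8,0],"dp":[-2.5,1.3,2.5],"grip":1},
    {"twist":[-1.8,-3.6,0],"dp":[-5.2,2.6,4.5],"grip":1},
    {"twist":[-2.7,-5.3,0],"dp":[-7.8,4,6.5],"grip":1},
    {"twist":[-3.6,-7.1,0],"dp":[-10.7,5.4,8.7],"grip":1},
    {"twist":[-4.5,-8.9,0],"dp":[-13.5,6.9,10.4],"grip":1},
  ],
)

```text
t: 10.45
ee_pos: [0.5574, -0.2806, 0.1498]
eef_rot: [0.612, 2.555, -0.165]
contact_force: [0.2, 0.2, -3.1]
width: 0.151
grip_force: 59.0
```

Emit:
arm_command(
  plan=[
    {"twist":[-0.9,-1.8,0],"dp":[-2.9,1.5,2.6],"grip":1},
    {"twist":[-1.8,-3.6,0],"dp":[-6,3.1,5],"grip":1},
    {"twist":[-2.7,-5.3,0],"dp":[-9.2,4.7,7.3],"grip":1},
    {"twist":[-3.6,-7.1,0],"dp":[-12.3,6.3,9.5],"grip":1},
    {"twist":[-4.5,-8.9,0],"dp":[-15.6,7.9,11.6],"grip":1},
  ],
)

```text
t: 11.08
ee_pos: [0.5419, -0.2728, 0.1616]
eef_rot: [0.572, 2.387, -0.208]
contact_force: [-0.2, -0.3, -3.1]
width: 0.154
grip_force: 59.2
```

```bash
cat > st.py <<'E'
from h import *
o=observe(); print(o['t'],o['ee_pos'],o['qpos'],o['width'],o['contact_force'])
R=cv2.Rodrigues(np.array(o['eef_rot']))[0]; print('tilt',np.degrees(np.arccos(-R[2,2])))
z=-R[:,2]; y=R[:,1]*(1 if R[1,1]>0 else -1); x=np.cross(y,z); print('lip',np.array(o['ee_pos'])-.112*x-.044*z)
E
python3 st.py; python3 - <<'E'
from h import *
s=snap('wrist'); save(s,'w5.png')
E
```

```text
11.075 [ 0.54188185 -0.2727536   0.16157137] [-0.7752728  -0.76264969 -0.94007832  0.71832816  0.19418395 -0.23661779] 0.15438507505743168 [-0.15396508 -0.34798273 -3.06783231]
tilt 40.00309801033578
lip [ 0.49061553 -0.24669588  0.05587009]
```

View pics/w5.png

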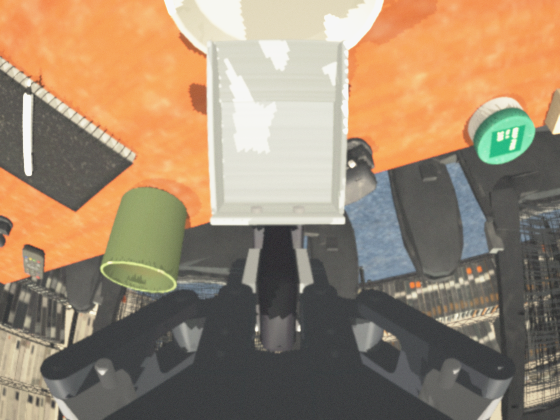

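The scoop is empty at 40°; no ball is left in the trough at (280,130). I'll raise it back level and check the dish.

Emit:
arm_command(
  plan=[
    {"twist":[1.8,3.6,0],"dp":[6,-3,6],"grip":1},
    {"twist":[3.6,7.1,0],"dp":[12,-6,10],"grip":1},
    {"twist":[5.4,10.7,0],"dp":[18,-9,10],"grip":1},
    {"twist":[7.3,14.3,0],"dp":[24,-12,10],"grip":1},
    {"twist":[9.1,17.8,0],"dp":[29,-15,10],"grip":1},
  ],
)

```text
t: 11.75
ee_pos: [0.5715, -0.2882, 0.1715]
eef_rot: [0.653, 2.726, -0.113]
contact_force: [0.2, -0.4, -1.5]
width: 0.158
grip_force: 59.1
```

Emit:
arm_command(
  plan=[
    {"twist":[1.8,3.6,0],"dp":[4,-2,0],"grip":1},
    {"twist":[3.6,7.1,0],"dp":[8,-4,0],"grip":1},
    {"twist":[5.4,10.7,0],"dp":[12,-6,0],"grip":1},
    {"twist":[7.3,14.3,0],"dp":[16,-8,0],"grip":1},
    {"twist":[9.1,17.8,0],"dp":[20,-10,0],"grip":1},
  ],
)

```text
t: 12.38
ee_pos: [0.5916, -0.2983, 0.1714]
eef_rot: [-0.732, -3.053, -0.003]
contact_force: [0.8, -0.5, -2.1]
width: 0.158
grip_force: 59.1
```

```bash
python3 st.py; python3 - <<'E'
from h import *
s=snap('scene'); t=snap('top')
a=cv2.resize(s['img'][150:260,220:400],None,fx=3,fy=3); b=cv2.resize(t['img'][160:270,215:430],None,fx=3,fy=3)
o=np.zeros((330*2//2,0,3),np.uint8)
im=np.vstack([cv2.resize(a,(450,275)),cv2.resize(b,(538,275))[:,:450] if 0 else cv2.resize(b,(450,230))]); cv2.imwrite('pics/c6.png',cv2.cvtColor(im,cv2.COLOR_RGB2BGR))
E
```

```text
12.375 [ 0.5916079  -0.29827159  0.1713821 ] [-6.64153608e-01  2.98025846e-01  1.71808611e-01  1.44720939e+00
  6.76314436e-04 -1.93331942e-01] 0.15787868697168178 [ 0.75824545 -0.51968297 -2.06671322]
tilt 0.15560701300816604
lip [ 0.49172144 -0.24737173  0.12765681]
```

View pics/c6.png

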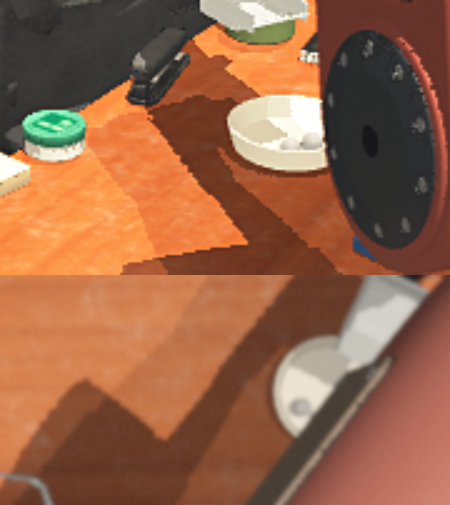

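Both balls lie in the round dish, seen in the upper crop at (290,145) and (311,140), and the scoop is level and empty. I'm taking it back to its clear spot on the table.

Emit:
arm_command(
  plan=[
    {"twist":[0,0,2],"dp":[-2,15,0],"grip":1},
    {"twist":[0,0,6],"dp":[-4,40,0],"grip":1},
    {"twist":[0,0,10],"dp":[-6,70,-10],"grip":1},
    {"twist":[0,0,14],"dp":[-9,100,-20],"grip":1},
    {"twist":[0,0,19],"dp":[-12,130,-20],"grip":1},
  ],
)

```text
t: 13.1
ee_pos: [0.5779, -0.1654, 0.151]
eef_rot: [0.211, 3.134, 0.003]
contact_force: [0.2, -0.0, -2.2]
width: 0.157
grip_force: 59.0
```

Emit:
arm_command(
  plan=[
    {"twist":[0,0,4],"dp":[-3,30,0],"grip":1},
    {"twist":[0,0,8],"dp":[-6,60,0],"grip":1},
    {"twist":[0,0,12],"dp":[-9,90,0],"grip":1},
    {"twist":[0,0,16],"dp":[-12,120,0],"grip":1},
    {"twist":[0,0,20],"dp":[-15,150,0],"grip":1},
  ],
)

```text
t: 13.72
ee_pos: [0.5631, -0.0159, 0.1519]
eef_rot: [-0.336, 3.122, 0.001]
contact_force: [0.1, 0.7, -2.2]
width: 0.154
grip_force: 59.0
```

Emit:
arm_command(
  plan=[
    {"twist":[0,0,4],"dp":[-3,30,0],"grip":1},
    {"twist":[0,0,8],"dp":[-7,65,-20],"grip":1},
    {"twist":[0,0,9],"dp":[-8,76,-45],"grip":1},
    {"twist":[0,0,9],"dp":[-8,76,-65],"grip":1},
    {"twist":[0,0,9],"dp":[-8,76,-75],"grip":1},
  ],
)

```text
t: 14.35
ee_pos: [0.5551, 0.0581, 0.0754]
eef_rot: [0.573, -3.088, -0.002]
contact_force: [-0.3, -0.8, -3.4]
width: 0.154
grip_force: 59.0
```

```bash
python3 st.py
```

```text
14.35 [0.55510895 0.05814709 0.07538109] [-1.30392715e-01  2.34081304e-02 -3.05829700e-01  1.24313099e+00
  8.11472284e-04 -4.97383740e-01] 0.1544626738902139 [-0.28838854 -0.75907221 -3.39468994]
tilt 0.10138619276219489
lip [0.45050299 0.01800495 0.03149257]
```

Emit:
arm_command(
  plan=[
    {"twist":[0,0,0],"dp":[0,0,-4],"grip":1},
    {"twist":[0,0,0],"dp":[0,0,-8],"grip":1},
    {"twist":[0,0,0],"dp":[0,0,-11],"grip":1},
    {"twist":[0,0,0],"dp":[0,0,-13],"grip":1},
    {"twist":[0,0,0],"dp":[0,0,-14],"grip":1},
  ],
)

```text
t: 14.98
ee_pos: [0.5561, 0.0581, 0.0624]
eef_rot: [0.573, -3.088, -0.002]
contact_force: [-0.0, -0.2, -2.6]
width: 0.159
grip_force: 59.0
```

Emit:
arm_command(
  plan=[
    {"twist":[0,0,0],"dp":[0,0,-1],"grip":1},
    {"twist":[0,0,0],"dp":[0,0,-1.5],"grip":1},
    {"twist":[0,0,0],"dp":[0,0,-2],"grip":1},
    {"twist":[0,0,0],"dp":[0,0,-2],"grip":1},
    {"twist":[0,0,0],"dp":[0,0,-2],"grip":1},
  ],
)

```text
t: 15.6
ee_pos: [0.5561, 0.0582, 0.0613]
eef_rot: [0.573, -3.088, -0.002]
contact_force: [-3.9, 0.4, 6.6]
width: 0.156
grip_force: 60.5
```

It's on the table (6.6 N upward), so I'm opening the jaws and rising straight up.

Emit:
arm_command(
  plan=[
    {"twist":[0,0,0],"dp":[0,0,0],"grip":0.7},
    {"twist":[0,0,0],"dp":[0,0,0],"grip":0.4},
    {"twist":[0,0,0],"dp":[0,0,0],"grip":0},
    {"twist":[0,0,0],"dp":[0,0,0],"grip":0},
    {"twist":[0,0,0],"dp":[0,0,0],"grip":0},
  ],
)

```text
t: 16.23
ee_pos: [0.556, 0.0582, 0.0603]
eef_rot: [0.573, -3.088, -0.002]
contact_force: [0.1, 1.0, -0.2]
width: 1.0
grip_force: 0.0
```

Emit:
arm_command(
  plan=[
    {"twist":[0,0,0],"dp":[0,0,15],"grip":0},
    {"twist":[0,0,0],"dp":[0,0,45],"grip":0},
    {"twist":[0,0,0],"dp":[0,0,85],"grip":0},
    {"twist":[0,0,0],"dp":[0,0,125],"grip":0},
    {"twist":[0,0,0],"dp":[0,0,150],"grip":0},
  ],
)

```text
t: 16.85
ee_pos: [0.5567, 0.0581, 0.2139]
eef_rot: [-0.573, 3.087, 0.0]
contact_force: [0.5, 0.2, -0.1]
width: 0.998
grip_force: 0.0
```

```bash
python3 - <<'E'
from h import *
o=observe(); print(o['t'],o['ee_pos'],o['contact_force'])
s=snap('scene'); t=snap('top')
a=s['img'][170:290,210:380]; b=t['img'][160:260,230:420]
im=np.vstack([cv2.resize(a,(425,300)),cv2.resize(b,(425,224))]); cv2.imwrite('pics/c7.png',cv2.cvtColor(im,cv2.COLOR_RGB2BGR))
w=snap('wrist'); P=wcloud(w); g=w['img'].max(-1); q=P[(np.hypot(P[...,0]-.555,P[...,1]-.06)<.05)&(P[...,2]>.075)&(P[...,2]<.1)&(g<80)]
print('fin top',np.median(q,0),cv2.minAreaRect((q[:,:2]*1000).astype(np.float32)))
P=cloud(s); d=P[np.hypot(P[...,0]-.47,P[...,1]+.237)<.075]; d=d[(d[:,2]>.021)&(d[:,2]<.035)]; print(d.min(0),d.max(0))
E
```

```text
16.85 [0.55667347 0.05810006 0.21393834] [ 0.53020299  0.20283953 -0.13756463]
fin top [0.55404464 0.05831538 0.08652   ] ((556.060791015625, 58.729095458984375), (35.14787673950195, 13.918726921081543), 20.763416290283203)
[ 0.40462233 -0.3008897   0.02104622] [ 0.53378166 -0.17092155  0.03003198]
```

View pics/c7.png

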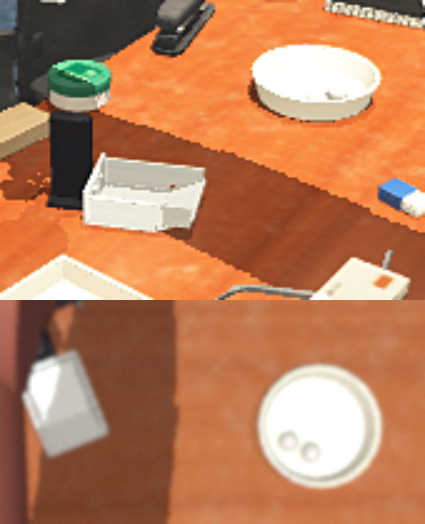

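The scoop stands empty and upright with its fin top at z 0.0865. Both balls lie in the round dish, in the lower crop at (288,440) and (310,450), and the gripper is clear. I'm handing the job in.

```bash
python3 -c "
from plant import *
print(finish_job())"
```

```text
the job is handed in; nothing more can be done
None
```

I handed the job in at about 17 s of the 56 s allowed, with both balls in the round dish, the empty scoop standing upright on the table and the gripper clear; no verdict came back.

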